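# Clamp the fused strip upright and hold the loupe at focus over its ground edge

## Robot

A 7-joint arm with a two-finger parallel gripper is mounted at the origin on a cart in front of the work surface, level with it; the furniture and walls round the work are solid. World frame = base frame: x ahead of the robot, y to its left, z up, the work surface at z = 0. Lengths are in m, angles in degrees, forces in N, time in s.
With the tool pointing down it reaches from about 0.425 to 0.875 m from the base axis. Payload 4.7 kg.
Tool frame: the origin (TCP) lies at the very end of the fingers, on their centre line; the grasp point (between the pads) lies 19 mm behind it; z points along the fingers, y is the line along which they close (so a half turn about z gives the same grasp; the last joint's range is limited). The gripper opens to 87 mm and grips with 3 to 60 N. Pads are 19 mm wide; open, the fingers measure 117 mm over their backs; the gripper's body (75 mm by 190 mm) begins 51 mm behind the grasp point.
Start: joints at [72.542, 18.392, -4.016, 83.108, 1.295, 78.541, -3.26], TCP at [0.204, -0.617, 0.223] pointing down, gripper open.
Joint ranges: [-163.93, 163.93], [-17.29, 119.83], [-79.2, 71.16], [3.27, 140.29], [-89.18, 269.18], [5.43, 117.66], [-154.24, 154.24]. Speed limits (degrees/s): [147.25, 147.25, 180, 180, 180, 180, 180].

## Interface

Orientations are given as [roll, pitch, yaw] about the fixed x, y, z axes, in that order (R = Rz(yaw) Ry(pitch) Rx(roll)).
In Python, from cell import get_obs, read_camera, sign_off, silhouettes gives the robot as it stands.
- The arm moves only by the tool play_rows, never from a script. Its argument "steps" is a list that holds one entry, the list of rows, each a list of 7 numbers: the shift along the tool's x, y, z in m, then the turn, a rotation vector about the tool's x, y, z in rad, then the finger opening in m, from 0 to 0.087. A call has 1 to 12 rows; each row shifts and turns the commanded pose from where the row before left it, along the tool's axes as they then stand; what a row does not reach is not made up. A row lasts 1/10 s, in which the tool goes at most 50 mm and 8.59 degrees, less where a joint would pass 70% of its speed; a pose out of reach is approached as far as the arm can. A call is refused whole if a number of a shift passes 0.05 or a number of a turn 0.15, either way. A call with a gripper value outside its range is refused whole. The fingers move at their own pace and stop on an object; "force" is the grip in N (left out, the last holds). Time passes only in rows, so rows that do not move let the fingers close. It gives the time, the measured TCP pose, the force, the opening and the grip force at its end, in the units of the state.
- get_obs(): the state, without advancing time (a new reading comes with each control period).
- read_camera(name): name is "scene" or "side" or "wrist"; returns a dict with "frame" (400x640x3 uint8, red, green, blue), "intrinsics" (3x3 intrinsics, pixels), "view" (4x4, takes a point from world to camera coordinates). Camera axes: x right, y up, looking along -z (the intrinsics and any distortion apply to the point x, -y, -z); pixel columns grow to the right and rows downward; lengths in m; the calibration is good to about 2 mm. A picture is of the moment at which its call begins. There is no depth.
- sign_off(): hands the job in; it is judged then, once.
Trained networks look in the newest picture that a camera, given by its name, has taken for a name from the list of things; names that differ only in an ending like _2 or _b are one class to them, and where a whole thing is asked for, a point or a joint stands for the part that bears it (a point fixed in the world has none). Each returns a list of dicts, best first, with "p" (0 to 1); they miss things now and then, are a little off and sometimes report something else, mostly with a low value. They report only what shows in the picture. A call takes as long as a camera call.
- silhouettes(camera, name): "pixels" (400x640 bool, what is visible of it) and "extent" ([left, top, right, bottom] in pixels, round what is visible of it).
The state is a dict: "time_s": time; "qpos": joint angles; "joint_velocities": joint speeds; "effort": joint torques, N m; "tool_pos": TCP position; "tool_rot": TCP orientation; "force": force on the tool from outside, world axes, zero at the start; "wrist_torque": the same for the moment, N m; "grip_width": finger opening in m; "grasp_force": force on a finger pad.
Only numpy, scipy, OpenCV 4.12 (cv2) and the standard library are available. Lean on these libraries where they do the work, as an engineer would, in place of code of your own. Each camera call takes 0.05 s, during which the arm holds its last target. There are 200 camera calls.

## Task

Inspect the ground edge of the glass strip that leans loosely in the slot of the wooden viewing block: take the spring clamp from the caddy's rail and clip it over strip and metal fence together, on the half of the strip without the red wax mark, so that the clamp alone holds the strip flat against the fence, its lower edge still down in the slot. Then take the loupe by its handle and finish while holding it, still and level, the lens centred above the red wax mark at the height of the red pointer on the focus pillar, with nothing but your fingers touching the loupe. Do not shift the pointer, do not touch the glass with the loupe, and leave the spare strips, the dropper bottle and the diamond file where they are.

Things in the scene. Friction and masses are not known exactly. Their poses are not given: they have to be found in the camera images.
- viewing_block: Fixed beech block, 85 x 250 mm, 18 mm high. Origin: at bench level under the fence's front face, halfway along; x points back through the fence, y along it, z up. An 8 mm wide slot (x = -8 to 0 mm, floor 8 mm above the bench) runs in front of the aluminium fence (x = 0 to 6 mm, top 44 mm above the bench), both the whole length. A steel focus pillar, 145 mm high, stands at x = 21, y = -112 mm.
- focus_pointer (a point): Middle of the red tip of the pointer on the focus pillar's brass collar; its height, set between 98 and 122 mm above the bench, is where the lens must be. The pointer sticks out 28 mm from the pillar towards the block's -x. The collar can be pushed along the pillar by about 6 N.
- glass_strip: Loose fused glass strip with coloured inlays, 42 x 200 x 6 mm, 0.11 kg, on its long edge in the slot. Origin: centre of its plain back face; x up its height, y along its length (as the block's), z out of its front, away from the fence. At the start it leans 0.21 rad off the fence, its upper edge 9 to 15 mm in front of it; flat against the fence, its upper edge is 50 mm above the bench.
- wax_mark (a point): Centre of the red wax-pencil mark on the strip's upper long edge, 45 mm from the strip's middle towards the pillar (strip y = -45 mm).
- spring_clamp: Sprung hinged clamp like a steel clothes-peg, 65 g, astride the caddy's 12 mm rail, jaws down. Origin on the pivot; z up from jaws to grips, x across the jaws and grips, y along the pivot. Rubber jaw pads, 24 mm wide, lie 24 to 40 mm below the pivot; the throat is free to 5 mm under it. Rightly seated, on rail or block, the pivot is 64 mm above the bench. This body is the lever on the -x side.
- clamp_grip (a point): Between the clamp's two orange grips, 38 mm above the pivot. The grips, 26 mm wide along y, reach from 17 to 55 mm above the pivot; parked they measure 32 to 53 mm over their outsides (bottom to top), squeezed home about 22 mm and parallel. Squeezing home here takes about 10 N. Fixed to the -x lever, so it swings a little as the clamp opens.
- clamp_lever (a joint): Opening angle of the clamp's levers, rad: 0 with the jaws 12 mm apart and parallel (on the rail, or on strip and fence, gripping with about 8 N), 0.55 squeezed home (stop; pads about 30 mm apart), -0.32 empty.
- caddy: Fixed wooden caddy, base 180 x 130 mm, 10 mm thick. Origin at bench level under the middle of the loupe's round felt pedestal; z up. The clamp's rail is 12 mm thick, runs along y at x = 60 mm, top 50 mm above the bench. The felted pedestal top is 34 mm above the bench; a forked saddle at x = -90 mm (14 mm long, 34 mm wide, 42 mm high) carries the handle.
- loupe: Loose loupe, 90 g, lying level on the caddy: round lens in a dark rim, 64 mm across and 12 mm high, with a black flat-sided handle. Origin: underside of the rim's centre; z up, square to the lens; the handle points along -x, 16 mm wide and 12 mm high from x = -44 to -114 mm.
- lens (a point): Centre of the loupe's lens, 6 mm above the loupe's origin.
- loupe_grip (a point): Middle of the loupe's handle where it is free on all sides between pedestal and saddle, 60 mm from the lens centre; free for fingers to 24 mm below it.
- spare_strip_0: Spare fused strip, 42 x 260 x 7 mm, lying flat behind the block; leave alone.
- spare_strip_1: Spare fused strip, 42 x 240 x 7 mm, lying flat behind the block; leave alone.
- dropper_bottle: White squeeze bottle with blue collar, 52 mm across, 135 mm high; leave alone.
- diamond_file: Diamond file with a wooden handle, 208 mm long, lying in front of the block; leave alone.

How it is judged (in metres and radians):
On the way:
1. the clamp, let go, pinches strip and fence together on the unmarked half, and the strip is flat against the fence (contact force between spring_clamp and glass_strip above 2 N and contact force between spring_clamp and viewing_block above 2 N and y of spring_clamp in the frame of glass_strip between 0.005 and 0.09 m and z of spring_clamp in the frame of viewing_block between 0.045 and 0.08 m and angle between the z axis of glass_strip and the x axis of viewing_block, either way round below 0.035 rad and z of glass_strip in the frame of viewing_block below 0.033 m and contact force between the fingers and spring_clamp below 0.1 N), for 0.3 s.
At the end, for the whole second after the job is handed in: The clamp, let go, pinches strip and fence on the strip's unmarked half, the strip down in the slot and within 0.035 rad of the fence. The fingers alone hold the loupe: lens centre within 12 mm of the mark seen from above and 6 mm of the pointer's height, tilted under 0.10 rad, still (all of step 1 and horizontal distance between lens and wax_mark below 0.012 m and z of lens in the frame of focus_pointer between -0.006 and 0.006 m and angle between loupe's own z axis and vertical below 0.1 rad and linear speed of loupe below 0.02 m/s and contact force between the fingers and loupe above 1 N and contact force between loupe and viewing_block below 0.1 N and contact force between each of loupe, the arm and spring_clamp below 0.1 N and contact force between each of loupe, the arm, the fingers and glass_strip below 0.1 N and contact force between loupe and caddy below 0.1 N); the arm keeps its last pose, push and grip.
It fails at once if the loupe touches the glass strip (contact force between loupe and glass_strip above 0.5 N).
It fails at once if the focus pointer is shifted by more than 2 mm (distance of focus_pointer from where it was at the start of the episode above 0.002 m).
It fails at once if a spare strip, the dropper bottle or the file is shifted by more than 15 mm (distance of any of spare_strip_0, spare_strip_1, dropper_bottle, diamond_file from where it was at the start of the episode above 0.015 m).
It also fails if it takes over 58 s, if anything falls off the work surface, if the arm or the gripper's body presses on something with over 40 N, if the wrist force passes 120 N, or if a joint passes its speed limit or range.

## Working session

There is one attempt and no reset: what is moved stays moved. The work goes in short steps, Python scripts to look and compute and a tool call to move; the robot and the scene stay as the last step left them, time stands still between calls to the robot, and variables do not carry over. Pictures are saved under pics/ and viewed, at most 11 in all, crops included, and the job is handed in when it is done.

Besides the shell and the picture viewer there is one more tool, called after "Emit:" by a JSON object that holds its "method" and its "body", one argument or row to a line. play_rows: Moves the arm, as the interface text tells. Its arguments: {"type":"object","properties":{"steps":{"type":"array","items":{"type":"array","items":{"type":"array","items":{"type":"number"}}}},"force":{"type":"number"}},"required":["steps"]}

```bash
mkdir -p pics; ls; cat > h.py <<'E'
import numpy as np, cv2
from cell import get_obs, read_camera, sign_off, silhouettes
def proj(c,P):
    P=np.atleast_2d(P); V=np.array(c["view"]);K=np.array(c["intrinsics"])
    q=(V[:3,:3]@P.T).T+V[:3,3]; q=q*[1,-1,-1]; u=(K@q.T).T; return u[:,:2]/u[:,2:]
def ray(c,uv):
    V=np.array(c["view"]);K=np.array(c["intrinsics"])
    d=np.linalg.inv(K)@[uv[0],uv[1],1]; d=V[:3,:3].T@(d*[1,-1,-1]); o=-V[:3,:3].T@V[:3,3]; return o,d/np.linalg.norm(d)
def onz(c,uv,z):
    o,d=ray(c,uv); return o+d*(z-o[2])/d[2]
def tri(rs):
    A=0;b=0
    for o,d in rs:
        M=np.eye(3)-np.outer(d,d);A=A+M;b=b+M@o
    return np.linalg.solve(A,b)
def save(c,n): cv2.imwrite(f"pics/{n}.png",c["frame"][:,:,::-1])
E
python3 - <<'E'
from h import *
cs={}
for n in ["scene","side","wrist"]:
    c=read_camera(n);save(c,n+"0");o,d=ray(c,(320,200));print(n,o.round(3),d.round(3),c["intrinsics"][0][0])
    for k in ["viewing_block","focus_pointer","glass_strip","wax_mark","spring_clamp","clamp_grip","caddy","loupe","lens","loupe_grip","dropper_bottle","diamond_file"]:
        try: r=silhouettes(n,k)
        except Exception as e: print(k,e);continue
        for x in r[:2]: print(n,k,round(x["p"],2),x["extent"],np.argwhere(x["pixels"]).mean(0)[::-1].round(1))
s=cv2.imread("pics/scene0.png");t=cv2.imread("pics/side0.png")
E
```

```text
pics
scene [-0.338  0.683  0.911] [ 0.635 -0.499 -0.589] 461.86810132811786
scene viewing_block 0.87 [300.7, 162.1, 379.6, 232.0] [340.3 208.9]
scene focus_pointer 0.44 [363.5, 170.4, 370.8, 172.3] [364.8 171. ]
scene glass_strip 0.92 [309.6, 194.3, 364.6, 218.7] [335.4 206.8]
scene glass_strip 0.17 [245.5, 237.5, 285.2, 274.3] [263.  253.4]
scene wax_mark 0.77 [311.5, 196.0, 362.8, 220.5] [335.8 206.8]
scene spring_clamp 0.88 [239.2, 209.6, 254.2, 242.6] [247.4 224.9]
scene clamp_grip 0.53 [239.9, 213.2, 256.3, 240.7] [247.9 226.3]
scene caddy 0.66 [224.5, 226.6, 297.2, 289.6] [258.2 260.9]
scene loupe 0.64 [242.9, 240.8, 284.3, 272.7] [261.7 252.4]
scene lens 0.58 [245.4, 239.6, 284.9, 267.4] [261.3 252.4]
scene loupe_grip 0.78 [246.3, 236.3, 285.3, 271.8] [263.5 254.2]
scene loupe_grip 0.19 [309.0, 195.0, 363.0, 219.6] [335.2 206.8]
scene dropper_bottle 0.94 [348.1, 143.4, 363.3, 171.9] [354.3 160.7]
scene diamond_file 0.47 [393.1, 213.8, 413.5, 253.8] [404.7 237.4]
side [0.237 0.716 0.811] [ 0.308 -0.682 -0.663] 409.72328379128817
side viewing_block 0.67 [300.3, 145.8, 369.8, 241
[... 214 characters left out ...]
]
side wax_mark 0.52 [315.0, 180.6, 353.8, 228.0] [335.  204.3]
side spring_clamp 0.93 [259.6, 247.9, 284.3, 284.4] [271.2 264.6]
side clamp_grip 0.87 [256.6, 248.9, 282.9, 284.6] [271.1 265.4]
side clamp_grip 0.17 [269.0, 161.8, 313.1, 216.9] [290.8 190.8]
side caddy 0.85 [258.9, 260.1, 347.6, 331.0] [301.4 302.2]
side loupe 0.72 [283.0, 274.4, 344.9, 302.9] [304.9 289.6]
side lens 0.91 [283.1, 275.6, 347.4, 300.9] [304.9 289.6]
side loupe_grip 0.81 [285.2, 276.1, 345.6, 303.7] [305.8 289.9]
side dropper_bottle 0.88 [308.5, 125.5, 324.8, 165.0] [315.8 146.7]
side diamond_file 0.58 [411.3, 181.0, 427.4, 229.9] [418. 210.]
wrist [ 0.277 -0.594  0.384] [-0.282 -0.087 -0.955] 339.73006046554366
```

```bash
python3 - <<'E'
import cv2
for n,(x0,y0,x1,y1) in {"scene":(215,130,425,300),"side":(240,110,440,340)}.items():
    im=cv2.imread(f"pics/{n}0.png")[y0:y1,x0:x1]; s=min(800/im.shape[1],600/im.shape[0]); 
    cv2.imwrite(f"pics/{n}0c.png",cv2.resize(im,None,fx=s,fy=s,interpolation=cv2.INTER_CUBIC)); print(n,s)
E
```

```text
scene 3.5294117647058822
side 2.608695652173913
```

View pics/scene0c.png

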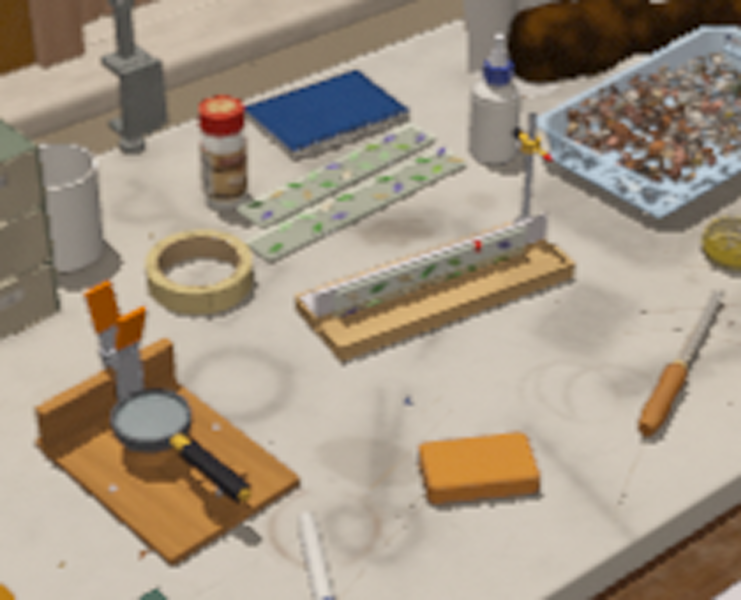

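View pics/side0c.png

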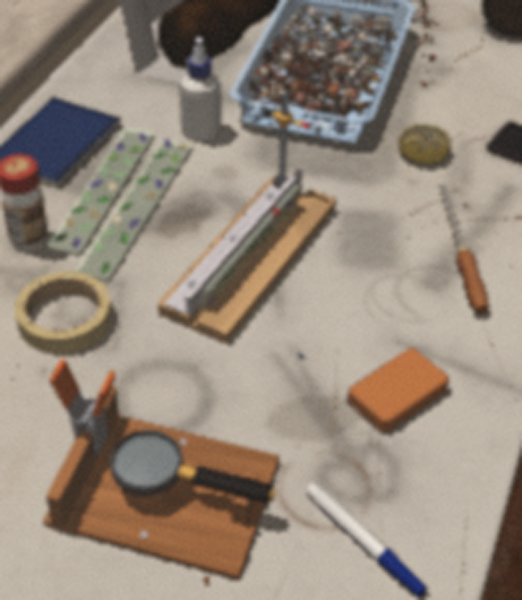

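Scene shows the caddy at lower left (clamp on rail, loupe handle toward lower right), block at centre with the red mark at about full-frame (350,199), pointer tip at (370,174); side view agrees (mark ≈ (346,190), pointer ≈ (355,158)). Rough positions next, then closer wrist views.

```bash
python3 - <<'E'
from h import *
a=read_camera("scene");b=read_camera("side")
S=lambda x,y:(215+x/3.5294,130+y/3.5294)
D=lambda x,y:(240+x/2.6087,110+y/2.6087)
pts={"wax":(S(478,245),D(277,210)),"ptr":(S(547,157),D(302,125)),"lens":(S(151,418),D(147,463)),"handle_end":(S(245,493),D(270,490)),
"clampL":(S(103,305),D(65,380)),"clampR":(S(130,326),D(105,390))}
for k,(p,q) in pts.items(): print(k,tri([ray(a,p),ray(b,q)]).round(3))
for k,p,q,z in [("blkFL",S(343,352),D(222,335),.018),("blkFR",S(573,268),D(335,197),.018),("blkBL",S(297,298),D(162,307),.018)]:
    print(k,onz(a,p,z).round(3),onz(b,q,z).round(3))
o=get_obs();print(o["tool_pos"],o["tool_rot"],o["grip_width"],o["time_s"])
c=read_camera("wrist");print(np.array(c["view"]).round(4).tolist(),c["intrinsics"])
E
```

```text
wax [ 0.536 -0.128  0.051]
ptr [ 0.538 -0.209  0.111]
lens [0.522 0.224 0.043]
handle_end [0.414 0.208 0.039]
clampL [0.604 0.213 0.102]
clampR [0.566 0.211 0.104]
blkFL [0.519 0.038 0.018] [0.531 0.036 0.018]
blkFR [ 0.487 -0.202  0.018] [ 0.496 -0.217  0.018]
blkBL [0.603 0.025 0.018] [0.605 0.023 0.018]
[ 0.20372724 -0.61725757  0.2225964 ] [1.79995489e+02 8.23035075e-04 1.82668622e+01] 0.08707551673114179 2.05
[[0.3127, -0.9498, -0.0005, -0.6503], [0.911, 0.3001, -0.2828, 0.0341], [0.2688, 0.088, 0.9592, -0.3906], [0.0, 0.0, 0.0, 1.0]] [[339.73006047   0.         321.76637177]
 [  0.         339.73006047 195.59837661]
 [  0.           0.           1.        ]]
```

```bash
cat >> h.py <<'E'
from scipy.spatial.transform import Rotation as Ro
def plan(via,g,step=.045,turn=.12):
    """via: list of (x,y,z,yaw); prints rows in the tool frame from the measured pose"""
    o=get_obs();p=np.array(o["tool_pos"]);R=Ro.from_euler("xyz",o["tool_rot"],degrees=True);rows=[]
    for x,y,z,w in via:
        T=np.array([x,y,z]);E=Ro.from_euler("xyz",[180,0,w],degrees=True)
        n=max(1,int(np.ceil(max(np.linalg.norm(T-p)/step,np.linalg.norm((R.inv()*E).as_rotvec())/turn))))
        for i in range(n):
            d=R.inv().apply((T-p)/(n-i)).round(3); r=((R.inv()*E).as_rotvec()/(n-i)).round(3)
            p=p+R.apply(d);R=R*Ro.from_rotvec(r);rows.append([*d.tolist(),*r.tolist(),g])
    for i in range(0,len(rows),12): print(str(rows[i:i+12]).replace(" ","").replace("-0.0,","0,").replace("0.0,","0,"))
E
python3 -c "
from h import *
plan([(.42,-.35,.25,50),(.54,-.07,.26,82)],.087)"
```

```text
[[0.036,-0.023,-0.003,0,0,-0.069,0.087],[0.038,-0.021,-0.003,0,0,-0.069,0.087],[0.039,-0.018,-0.004,0,0,-0.069,0.087],[0.04,-0.015,-0.003,0,0,-0.069,0.087],[0.041,-0.013,-0.004,0,0,-0.069,0.087],[0.042,-0.01,-0.003,0,0,-0.07,0.087],[0.042,-0.006,-0.004,0,0,-0.069,0.087],[0.043,-0.004,-0.003,0,0,-0.07,0.087],[0.042,-0.013,-0.001,0,0,-0.08,0.087],[0.043,-0.009,-0.002,0,0,-0.08,0.087],[0.043,-0.006,-0.001,0,0,-0.08,0.087],[0.043,-0.002,-0.002,0,0,-0.08,0.087]]
[[0.043,0.001,-0.001,0,0,-0.079,0.087],[0.043,0.005,-0.002,0,0,-0.08,0.087],[0.043,0.008,-0.001,0,0,-0.079,0.087]]
```

Emit:
{"method": "play_rows", "body": {
  "steps": [
    [[0.036,-0.023,-0.003,0,0,-0.069,0.087],[0.038,-0.021,-0.003,0,0,-0.069,0.087],[0.039,-0.018,-0.004,0,0,-0.069,0.087],[0.04,-0.015,-0.003,0,0,-0.069,0.087],[0.041,-0.013,-0.004,0,0,-0.069,0.087],[0.042,-0.01,-0.003,0,0,-0.07,0.087],[0.042,-0.006,-0.004,0,0,-0.069,0.087],[0.043,-0.004,-0.003,0,0,-0.07,0.087],[0.042,-0.013,-0.001,0,0,-0.08,0.087],[0.043,-0.009,-0.002,0,0,-0.08,0.087],[0.043,-0.006,-0.001,0,0,-0.08,0.087],[0.043,-0.002,-0.002,0,0,-0.08,0.087]]
  ]
}}

```text
time_s: 3.3
tool_pos: [0.4889, -0.1881, 0.2558]
tool_rot: [180.0, 0.0, 68.5]
force: [0.8, 0.1, -1.2]
grip_width: 0.0868
grasp_force: 0.0
```

Emit:
{"method": "play_rows", "body": {
  "steps": [
    [[0.043,0.001,-0.001,0,0,-0.079,0.087],[0.043,0.005,-0.002,0,0,-0.08,0.087],[0.043,0.008,-0.001,0,0,-0.079,0.087],[0,0,0,0,0,0,0.087],[0,0,0,0,0,0,0.087],[0,0,0,0,0,0,0.087]]
  ]
}}

```text
time_s: 3.9
tool_pos: [0.5396, -0.0719, 0.2594]
tool_rot: [-180.0, 0.1, 81.9]
force: [-0.3, -0.8, 0.1]
grip_width: 0.0871
grasp_force: 0.0
```

```bash
python3 - <<'E'
from h import *
c=read_camera("wrist");save(c,"w1");np.savez("w1.npz",frame=c["frame"],view=c["view"],intrinsics=c["intrinsics"])
o=get_obs();print(o["tool_pos"],o["tool_rot"],o["time_s"],o["qpos"])
E
```

```text
[ 0.53948075 -0.07230127  0.25936961] [-1.79979248e+02  5.15452167e-02  8.18072158e+01] 3.95 [ 37.77093337   6.81832888 -35.62615856  94.03027571   4.07088766
  80.46830313  -6.53272142]
```

View pics/w1.png

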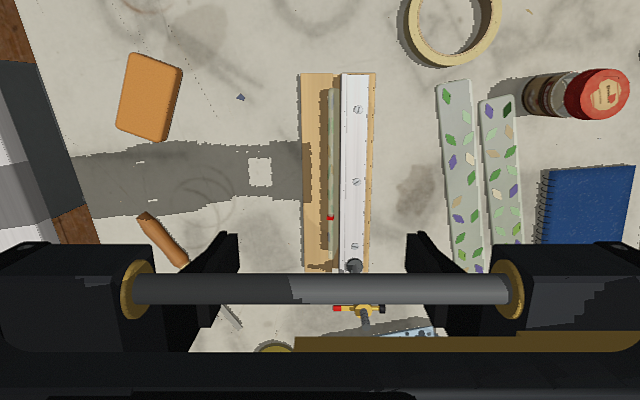

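Wrist view: block vertical in the image, cols 301–376, top row 73; mark at (331,218), pointer red tip at (336,309) with collar at (365,309). Refining numerically.

```bash
python3 - <<'E'
from h import *
c=np.load("w1.npz");f=c["frame"].astype(int)
for r in (100,160,210):
    print(r,[(k,tuple(f[r,k])) for k in range(296,346)][::1] if r==160 else "")
g=cv2.cvtColor(c["frame"],cv2.COLOR_RGB2LAB).astype(float)
for r in range(85,265,25):
    d=np.abs(np.diff(g[r-2:r+3].mean(0),axis=0)).sum(1)[290:385]
    print(r,[(290+i,int(d[i])) for i in range(1,len(d)-1) if d[i]>22 and d[i]>=d[i-1] and d[i]>d[i+1]])
for k in (310,355,372):
    d=np.abs(np.diff(g[:,k-2:k+3].mean(1),axis=0)).sum(1)[60:100]; print(k,[(60+i,int(x)) for i,x in enumerate(d) if x>20])
m=(f[...,0]>150)&(f[...,1]<70)&(f[...,2]<70)
n,l,s,ct=cv2.connectedComponentsWithStats(m.astype(np.uint8))
for i in range(1,n):
    if s[i][4]>5 and 300<ct[i][0]<400: print(s[i],ct[i])
print(c["view"].round(4).tolist())
for z,uv in [(.018,(301,73)),(.018,(376,73)),(.05,(331,217.5)),(.11,(336,309))]: print(onz(c,uv,z).round(4))
E
```

```text
100 
160 [(296, (np.int64(97), np.int64(94), np.int64(86))), (297, (np.int64(96), np.int64(93), np.int64(84))), (298, (np.int64(98), np.int64(94), np.int64(87))), (299, (np.int64(95), np.int64(93), np.int64(84))), (300, (np.int64(94), np.int64(93), np.int64(84))), (301, (np.int64(87), np.int64(89), np.int64(83))), (302, (np.int64(113), np.int64(95), np.int64(69))), (303, (np.int64(123), np.int64(99), np.int64(67))), (304, (np.int64(121), np.int64(98), np.int64(67))), (305, (np.int64(121), np.int64(98), np.int64(66))), (306, (np.int64(120), np.int64(98), np.int64(67))), (307, (np.int64(120), np.int64(99), np.int64(68))), (308, (np.int64(120), np.int64(99), np.int64(68))), (309, (np.int64(116), np.int64(96), np.int64(65))), (310, (np.int64(105), np.int64(85), np.int64(57))), (311, (np.int64(200), np.int64(171), np.int64(121))), (312, (np.int64(208), np.int64(178), np.int64(128))), (313, (np.int64(202), np.int64(172), np.int64(123))), (314, (np.int64(202), np.int64(173), np.int64(123))), (315, (np.int64(203), np.int64(173), np.int64(125))), (316, (np.int64(202), np.int64(174), np.int64(
[... 2153 characters left out ...]
 148), (363, 29), (370, 34)]
235 [(300, 49), (303, 88), (319, 37), (327, 57), (329, 38), (332, 28), (337, 51), (339, 149), (343, 22), (361, 25), (363, 37), (369, 29)]
260 [(300, 43), (303, 51), (331, 30), (339, 100), (343, 23), (347, 56), (358, 22), (361, 47), (368, 33)]
310 [(72, 59), (73, 21)]
355 [(71, 31), (72, 43), (73, 20), (74, 108)]
372 [(71, 31), (72, 29), (73, 22), (88, 21)]
[327 217   6   3  18] [329.5 218. ]
[333 306   8   5  39] [336.58974359 307.94871795]
[[0.9898, -0.1424, -0.0019, -0.5438], [0.1361, 0.9496, -0.2824, 0.0399], [0.042, 0.2793, 0.9593, -0.4279], [0.0, 0.0, 0.0, 1.0]]
[0.5306 0.0316 0.018 ]
[0.6135 0.0196 0.018 ]
[ 0.5414 -0.1315  0.05  ]
[ 0.5343 -0.2121  0.11  ]
```

```bash
python3 - <<'E'
from h import *
c=np.load("w1.npz")
P=[onz(c,(u+.5,r),.044)[:2] for u,r in [(340.3,110),(340.2,135),(340.1,160),(339.5,185),(339.2,210),(339,235),(339,260)]]
P=np.array(P);k=np.polyfit(P[:,1],P[:,0],1);print("res mm",((np.polyval(k,P[:,1])-P[:,0])*1e3).round(1));
yaw=-np.arctan(k[0]);print("yaw",np.degrees(yaw))
ex=np.array([np.cos(yaw),np.sin(yaw)]);ey=np.array([-ex[1],ex[0]])
end=np.mean([onz(c,(u,72.8),.018)[:2]@ey for u in (303,310,320)])
end2=onz(c,(355,74),.044)[:2]@ey
print(end,end2); yo=(end+end2)/2-.125
xo=P.mean(0)@ex; O=ex*xo+ey*yo; print("block",O, "front edge x",[(onz(c,(u+.5,r),.018)[:2]-O)@ex for u,r in((300.5,110),(301,135),(302.5,235))])
np.save("blk.npy",[*O,yaw])
B=lambda x,y,z:np.array([*(O+ex*x+ey*y),z])
w=onz(c,(329.8,218),.05);print("wax blk",(w[:2]-O)@ex,(w[:2]-O)@ey, "flat wax",B(-.003,-.045,.05))
print(onz(c,(328,160),.05)[:2]@ex-O@ex,onz(c,(333,160),.05)[:2]@ex-O@ex)
o,d=ray(c,(336.6,308)); t=((O+ey*-.112-o[:2])@ey)/(d[:2]@ey); q=o+d*t;print("ptr",q,(q[:2]-O)@ex)
# ends of strip: bright end rows
E
```

```text
res mm [ 0.1 -0.1 -0.3  0.1  0.2  0.1 -0.2]
yaw -7.882930786197223
0.1041681169339697 0.1011556625211275
block [ 0.55642281 -0.09959231] front edge x [np.float64(-0.044512158102837235), np.float64(-0.044569050886106236), np.float64(-0.045461965823473706)]
wax blk -0.011886036108703337 -0.03423319383138564 flat wax [ 0.54727943 -0.14375562  0.05      ]
-0.013963015775487975 -0.008446369697888367
ptr [ 0.53518788 -0.20972062  0.11182508] -0.005930223751954725
```

```bash
python3 -c "
from h import *
plan([(.55,.19,.275,98)],.087)"
```

```text
[[0.044,-0.004,-0.003,0,0,-0.047,0.087],[0.044,-0.003,-0.003,0,0,-0.047,0.087],[0.044,0,-0.002,0,0,-0.047,0.087],[0.043,0.002,-0.003,0,0,-0.047,0.087],[0.043,0.003,-0.002,0,0,-0.047,0.087],[0.044,0.006,-0.003,-0.001,0.001,-0.048,0.087]]
```

Emit:
{"method": "play_rows", "body": {
  "steps": [
    [[0.044,-0.004,-0.003,0,0,-0.047,0.087],[0.044,-0.003,-0.003,0,0,-0.047,0.087],[0.044,0,-0.002,0,0,-0.047,0.087],[0.043,0.002,-0.003,0,0,-0.047,0.087],[0.043,0.003,-0.002,0,0,-0.047,0.087],[0.044,0.006,-0.003,0,0,-0.048,0.087],[0,0,0,0,0,0,0.087],[0,0,0,0,0,0,0.087],[0,0,0,0,0,0,0.087]]
  ]
}}

```text
time_s: 4.85
tool_pos: [0.5505, 0.1896, 0.2751]
tool_rot: [-180.0, 0.1, 98.0]
force: [-0.1, -0.5, 0.6]
grip_width: 0.087
grasp_force: 0.0
```

```bash
python3 - <<'E'
from h import *
c=read_camera("wrist");save(c,"w2")
np.savez("w2.npz",frame=c["frame"],view=c["view"],intrinsics=c["intrinsics"])
o=get_obs();print(o["tool_pos"],o["tool_rot"],o["time_s"],o["qpos"])
for k in ("spring_clamp","loupe"):
  for x in silhouettes("wrist",k)[:2]: print(k,x["p"],x["extent"],np.argwhere(x["pixels"]).mean(0)[::-1])
E
```

```text
[0.55059435 0.18943379 0.27518712] [-1.79975593e+02  8.02853936e-02  9.79456858e+01] 4.9 [ 18.39223631  13.80711669 -47.36813511  87.14861109  10.24490575
  83.5562749  -21.36328794]
spring_clamp 0.67 [334.8, 136.9, 390.5, 174.3] [362.42220745 156.74135638]
loupe 0.65 [205.4, 106.6, 332.8, 161.2] [285.73893541 132.53917464]
```

View pics/w2.png

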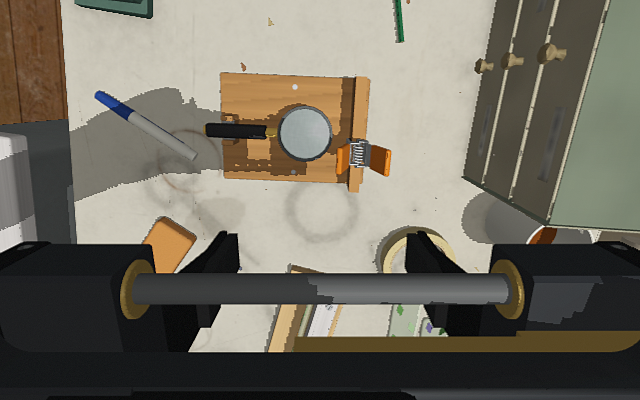

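Wrist view: caddy at cols 221–368, rows 72–190; lens at (305,133), handle to the left; clamp's orange grips at (344,160) and (379,161); cabinet foot starts at col ~465.

```bash
python3 - <<'E'
from h import *
c=np.load("w2.npz");F=c["frame"];f=F.astype(int)
g=cv2.cvtColor(F,cv2.COLOR_RGB2LAB).astype(float)
for r in (80,90,100,125,183):
    d=np.abs(np.diff(g[r-1:r+2].mean(0),axis=0)).sum(1)[210:385]
    print(r,[(210+i,int(d[i])) for i in range(1,len(d)-1) if d[i]>22 and d[i]>=d[i-1] and d[i]>d[i+1]])
m=(f[...,0]>150)&(f[...,2]<60)&(f[...,1]>50)&(f[...,1]<150)&(f[...,0]-f[...,2]>140)
n,l,s,ct=cv2.connectedComponentsWithStats(m.astype(np.uint8))
for i in range(1,n):
    if s[i][4]>25 and s[i][1]<240: print(s[i],ct[i].round(1), [np.argwhere(l==i)[:,::-1][j].tolist() for j in (0,-1)])
k=(F.max(2)<45);k[:100]=0;k[160:]=0;k[:,:200]=0;k[:,340:]=0
pts=np.argwhere(k)[:,::-1]; h=pts[pts[:,0]<262];print("handle",h.min(0),h.max(0),h.mean(0),[h[h[:,0]==u].mean(0) for u in(212,235,258)])
print("lens z40",onz(c,(305,133),.043),"handle",[onz(c,h[h[:,0]==u].mean(0),.046) for u in (212,258)])
for n,uv,z in [("cab",(465,180),0),("cab2",(487,0),0),("railFL",(357,77),.05),("railBL",(369,79),.05),("railFR",(349,190),.05),("railBR",(360,191),.05),("cF",(222,73),.01),("cF2",(224,178),.01),("gripL",(344,160),.119),("gripR",(379,161),.119),("piv",(360,155),.064)]: print(n,onz(c,uv,z).round(4))
crop=F[60:210,200:400];cv2.imwrite("pics/w2c.png",cv2.resize(crop[:,:,::-1],None,fx=4,fy=4,interpolation=cv2.INTER_CUBIC))
E
```

```text
80 [(219, 71), (341, 60), (352, 41), (355, 169), (369, 65)]
90 [(219, 67), (341, 59), (352, 31), (354, 118), (369, 75)]
100 [(220, 64), (340, 60), (351, 38), (354, 114), (365, 26), (368, 82)]
125 [(265, 34), (277, 44), (281, 71), (327, 43), (331, 44), (339, 48), (349, 43), (352, 166), (366, 95)]
183 [(346, 73), (348, 144), (361, 40)]
[336 145  14  29 213] [341.7 159.6] [[348, 145], [341, 173]]
[384 150   7  26  90] [387.2 163.7] [[387, 150], [388, 175]]
handle [206 123] [261 138] [233.02331606 130.43005181] [array([212. , 129.5]), array([235. , 130.5]), array([258.        , 130.66666667])]
lens z40 [0.5259959  0.22229403 0.043     ] handle [array([0.4211763 , 0.21195447, 0.046     ]), array([0.47296073, 0.21785762, 0.046     ])]
cab [0.7413 0.1858 0.    ]
cab2 [0.712  0.3956 0.    ]
railFL [0.5742 0.2899 0.05  ]
railBL [0.5874 0.2896 0.05  ]
railFR [0.5859 0.1643 0.05  ]
railBR [0.599  0.1648 0.05  ]
cF [0.4188 0.2747 0.01  ]
cF2 [0.4285 0.1473 0.01  ]
gripL [0.5683 0.2108 0.119 ]
gripR [0.6013 0.2144 0.119 ]
piv [0.5899 0.2092 0.064 ]
```

View pics/w2c.png

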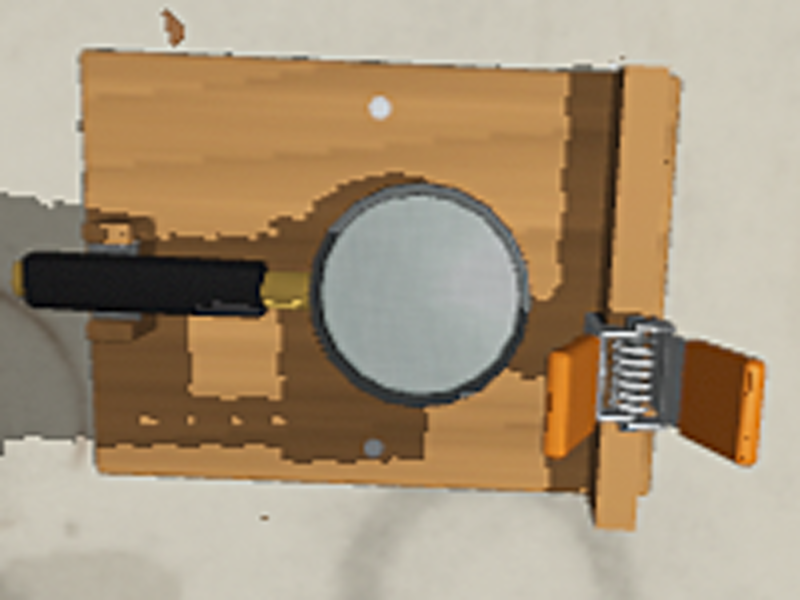

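```bash
python3 -c "
from h import *
plan([(.5875,.2085,.2,95.3),(.5875,.2085,.083,95.3)],.087,.03)"
```

```text
[[0.004,0.013,0.025,0,0,0.016,0.087],[0.005,0.013,0.025,0,0.001,0.015,0.087],[0.005,0.013,0.025,0,0,0.016,0.087],[0,0,0.029,0,0,0,0.087],[0,0,0.029,0,0,0,0.087],[0,0,0.03,0,0,0,0.087],[0,0,0.029,0,0,0,0.087]]
```

Emit:
{"method": "play_rows", "body": {
  "steps": [
    [[0.004,0.013,0.025,0,0,0.016,0.087],[0.005,0.013,0.025,0,0.001,0.015,0.087],[0.005,0.013,0.025,0,0,0.016,0.087],[0,0,0.029,0,0,0,0.087],[0,0,0.029,0,0,0,0.087],[0,0,0.03,0,0,0,0.087],[0,0,0.029,0,0,0,0.087],[0,0,0,0,0,0,0.087],[0,0,0,0,0,0,0.087],[0,0,0,0,0,0,0.06],[0,0,0,0,0,0,0.06]]
  ],
  "force": 25
}}

```text
time_s: 6.1
tool_pos: [0.5881, 0.2115, 0.0855]
tool_rot: [179.8, -0.1, 95.5]
force: [0.1, -0.2, -0.2]
grip_width: 0.0777
grasp_force: 0.0
```

Emit:
{"method": "play_rows", "body": {
  "steps": [
    [[0,0,0,0,0,0,0.045],[0,0,0,0,0,0,0.035],[0,0,0,0,0,0,0.025],[0,0,0,0,0,0,0.015],[0,0,0,0,0,0,0.01],[0,0,0,0,0,0,0.01],[0,0,0,0,0,0,0.01],[0,0,0,0,0,0,0.01]]
  ]
}}

```text
time_s: 6.9
tool_pos: [0.5867, 0.2112, 0.0834]
tool_rot: [-180.0, -0.1, 95.5]
force: [0.6, 0.7, -0.8]
grip_width: 0.0212
grasp_force: 25.0
```

Emit:
{"method": "play_rows", "body": {
  "steps": [
    [[0,0,-0.01,0,0,0,0.01],[0,0,-0.015,0,0,0,0.01],[0,0,-0.015,0,0,0,0.01],[0,0,-0.02,0,0,0,0.01],[0,0,-0.02,0,0,0,0.01],[0,0,0,0,0,0,0.01],[0,0,0,0,0,0,0.01]]
  ]
}}

```text
time_s: 7.6
tool_pos: [0.5872, 0.2112, 0.1645]
tool_rot: [179.9, -0.1, 95.5]
force: [0.5, -0.6, -1.0]
grip_width: 0.0214
grasp_force: 25.0
```

```bash
python3 - <<'E'
from h import *
O=np.load("blk.npy");yaw=O[2];ex=np.array([np.cos(yaw),np.sin(yaw)]);ey=np.array([-ex[1],ex[0]])
t=O[:2]+ex*-.0045+ey*.056;print(t,np.degrees(yaw)+90)
o=get_obs();print(o["tool_pos"],o["tool_rot"],o["grip_width"],o["grasp_force"])
plan([(t[0],t[1],.155,90+np.degrees(yaw))],.01,.035)
c=read_camera("side");save(c,"s3");b=read_camera("scene");save(b,"s4")
P=np.array([*o["tool_pos"]]);
a=proj(c,P)[0].astype(int);e=proj(b,P)[0].astype(int);print(a,e)
A=[cv2.resize(x["frame"][v[1]-40:v[1]+40,v[0]-50:v[0]+50,::-1],None,fx=4,fy=4,interpolation=cv2.INTER_CUBIC) for x,v in((c,a),(b,e))]
cv2.imwrite("pics/lift.png",np.hstack(A))
E
```

```text
[ 0.5596457  -0.04350431] 82.11706921380278
[0.58720009 0.21124549 0.16446117] [ 1.79899541e+02 -5.28874936e-02  9.54978409e+01] 0.02138417980292414 24.999855612404644
[[-0.031,-0.006,0.001,0,0,0.029,0.01],[-0.032,-0.006,0.001,0,0,0.029,0.01],[-0.032,-0.005,0.001,0,0,0.029,0.01],[-0.032,-0.004,0.001,0,0,0.029,0.01],[-0.032,-0.003,0.001,0,0,0.029,0.01],[-0.032,-0.002,0.001,0.001,0,0.03,0.01],[-0.032,-0.001,0.002,0,-0.001,0.029,0.01],[-0.031,0.001,0.001,0.001,0,0.03,0.01]]
[268 239] [246 200]
```

View pics/lift.png

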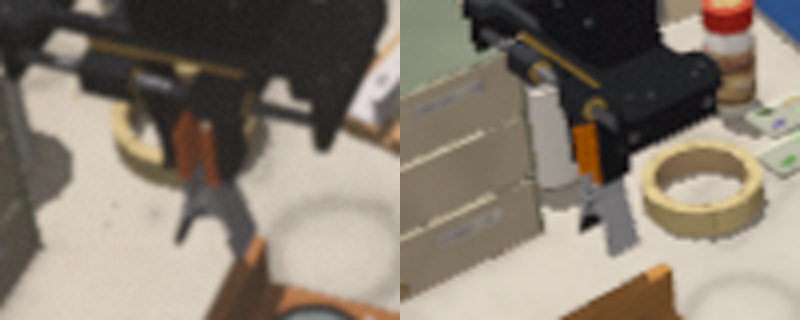

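Emit:
{"method": "play_rows", "body": {
  "steps": [
    [[-0.031,-0.006,0.001,0,0,0.029,0.01],[-0.032,-0.006,0.001,0,0,0.029,0.01],[-0.032,-0.005,0.001,0,0,0.029,0.01],[-0.032,-0.004,0.001,0,0,0.029,0.01],[-0.032,-0.003,0.001,0,0,0.029,0.01],[-0.032,-0.002,0.001,0,0,0.03,0.01],[-0.032,-0.001,0.002,0,0,0.029,0.01],[-0.031,0.001,0.001,0,0,0.03,0.01],[0,0,0.02,0,0,0,0.01],[0,0,0,0,0,0,0.01],[0,0,0,0,0,0,0.01]]
  ]
}}

```text
time_s: 8.8
tool_pos: [0.5586, -0.0424, 0.1335]
tool_rot: [-179.9, -0.1, 82.2]
force: [0.9, 1.1, -0.5]
grip_width: 0.0217
grasp_force: 25.0
```

```bash
python3 - <<'E'
from h import *
c=read_camera("wrist");o=get_obs();print(o["tool_pos"],o["tool_rot"],o["grip_width"])
np.savez("w5.npz",frame=c["frame"],view=c["view"],intrinsics=c["intrinsics"])
cv2.imwrite("pics/w5.png",cv2.resize(c["frame"][100:400,160:480,::-1],None,fx=2,fy=2,interpolation=cv2.INTER_CUBIC))
p=np.array(o["tool_pos"]);R=Ro.from_euler("xyz",o["tool_rot"],degrees=True)
for z in (-.017,.036,-.019): print(z,proj(c,p+[0,0,.019]+np.array([0,0,z-.019]))) if 0 else None
print("expected tips",[proj(c,p+R.apply([0,s,.059]))[0].round(1) for s in(-.015,.015)],"grip tops",[proj(c,p+R.apply([0,s,-.036]))[0].round(1) for s in(-.011,.011)])
E
```

```text
[ 0.55927783 -0.04208245  0.13424837] [-1.79944538e+02 -9.66651679e-02  8.22007693e+01] 0.021797755023430624
expected tips [array([301. , 212.3]), array([344.9, 212.3])] grip tops [array([296.5, 287.4]), array([349.4, 287.5])]
```

View pics/w5.png

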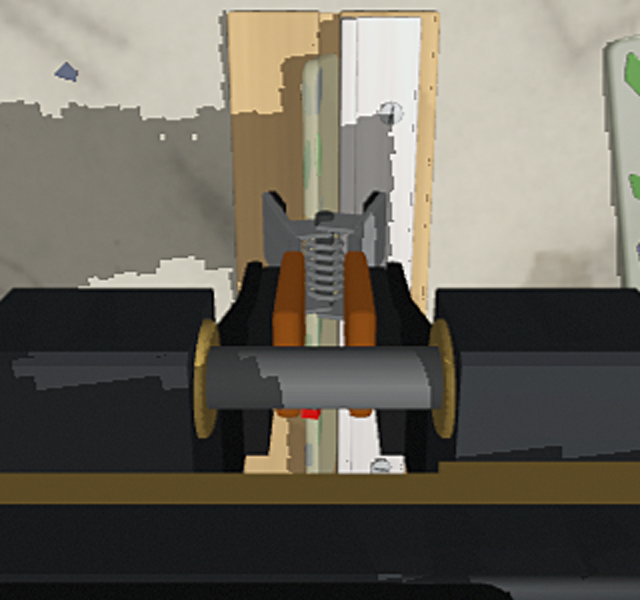

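Clamp is held square, jaws open (crop 268–385) straddling the strip top (303–338) and fence (340–~360); descend.

Emit:
{"method": "play_rows", "body": {
  "steps": [
    [[0,0,0.01,0,0,0,0.01],[0,0,0.01,0,0,0,0.01],[0,0,0.01,0,0,0,0.01],[0,0,0.008,0,0,0,0.01],[0,0,0.007,0,0,0,0.01],[0,0,0.006,0,0,0,0.01],[0,0,0,0,0,0,0.01],[0,0,0,0,0,0,0.01],[0,0,0,0,0,0,0.01]]
  ]
}}

```text
time_s: 9.75
tool_pos: [0.5595, -0.0434, 0.0833]
tool_rot: [180.0, -0.0, 82.1]
force: [0.7, -0.1, -0.5]
grip_width: 0.0214
grasp_force: 25.0
```

Emit:
{"method": "play_rows", "body": {
  "steps": [
    [[0,0.002,0,0,0,0,0.01],[0,0.003,0,0,0,0,0.01],[0,0,0,0,0,0,0.024],[0,0,0,0,0,0,0.027],[0,0,0,0,0,0,0.03],[0,0,0,0,0,0,0.033],[0,0,0,0,0,0,0.036],[0,0,0,0,0,0,0.039],[0,0,0,0,0,0,0.042],[0,0,0,0,0,0,0.045],[0,0,0,0,0,0,0.048],[0,0,0,0,0,0,0.055]]
  ]
}}

```text
time_s: 10.95
tool_pos: [0.5643, -0.044, 0.0833]
tool_rot: [-180.0, -0.1, 82.1]
force: [-0.7, 0.0, -0.7]
grip_width: 0.0501
grasp_force: 4.5
```

Emit:
{"method": "play_rows", "body": {
  "steps": [
    [[0,0,0,0,0,0,0.07],[0,0,0,0,0,0,0.087],[0,0,0,0,0,0,0.087],[0,0,0,0,0,0,0.087]]
  ]
}}

```text
time_s: 11.35
tool_pos: [0.5644, -0.044, 0.0834]
tool_rot: [-180.0, -0.1, 82.1]
force: [0.4, -0.4, 0.9]
grip_width: 0.0791
grasp_force: 0.0
```

```bash
python3 - <<'E'
from h import *
o=get_obs();p=o["tool_pos"];print(p,o["grip_width"])
plan([(p[0],p[1],.22,82.1)],.087,.04)
c=read_camera("wrist");b=read_camera("side")
A=[cv2.resize(c["frame"][100:300,230:430,::-1],(400,400)),cv2.resize(b["frame"][150:270,270:390,::-1],(400,400),interpolation=cv2.INTER_CUBIC)]
cv2.imwrite("pics/cl.png",np.hstack(A))
E
```

```text
[ 0.5644195  -0.04400936  0.08337188] 0.07906313903742714
[[0,0,-0.034,0,0,0,0.087],[0,0,-0.034,0,0,0,0.087],[0,0,-0.034,0,0,0,0.087],[0,0,-0.035,0,-0.001,0,0.087]]
```

View pics/cl.png

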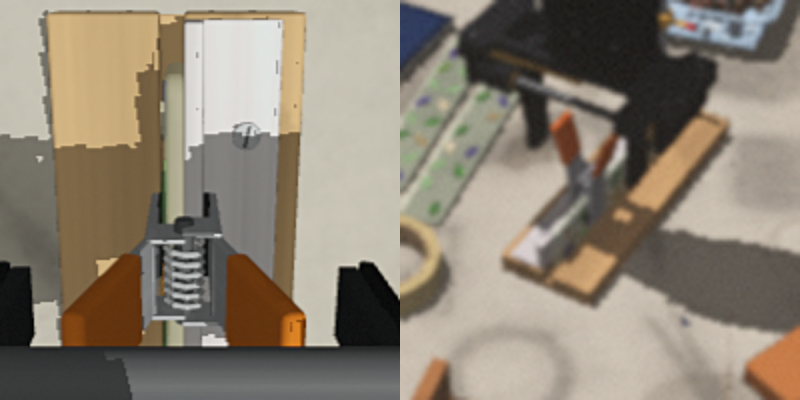

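Strip now lies flat against the fence and the clamp sits upright and free of the fingers. Raise and re-measure the mark and pointer.

Emit:
{"method": "play_rows", "body": {
  "steps": [
    [[0,0,-0.034,0,0,0,0.087],[0,0,-0.034,0,0,0,0.087],[0,0,-0.034,0,0,0,0.087],[0,0,-0.035,0,0,0,0.087],[0,-0.01,-0.03,0,0,0,0.087],[0,-0.01,-0.01,0,0,0,0.087],[0,0,0,0,0,0,0.087],[0,0,0,0,0,0,0.087],[0,0,0,0,0,0,0.087]]
  ]
}}

```text
time_s: 12.35
tool_pos: [0.5438, -0.0417, 0.2584]
tool_rot: [-179.8, -0.1, 82.1]
force: [0.5, -0.5, 0.0]
grip_width: 0.0871
grasp_force: 0.0
```

```bash
python3 - <<'E'
from h import *
O=np.load("blk.npy");yaw=O[2];ex=np.array([np.cos(yaw),np.sin(yaw)]);ey=np.array([-ex[1],ex[0]]);O=O[:2]
cs=[(read_camera(n),n) for n in("wrist","scene","side")]
o=get_obs();print(o["tool_pos"],o["tool_rot"],o["qpos"],o["time_s"])
R={}
for c,n in cs:
    f=c["frame"].astype(int); m=(f[...,0]>110)&(f[...,1]<.45*f[...,0])&(f[...,2]<.5*f[...,0])
    if n!="wrist": m[:,:300]=0;m[:,400:]=0;m[:140]=0;m[230:]=0
    nn,l,s,ct=cv2.connectedComponentsWithStats(m.astype(np.uint8),connectivity=8)
    for i in range(1,nn):
        if s[i][4]>1 and 300<ct[i][0]<400: print(n,s[i],ct[i].round(1))
    print(n,"exp mark/ptr",proj(c,[[*(O+ex*-.003+ey*-.034),.05],[*(O+ex*-.005+ey*-.112),.112]]).round(1).tolist())
    np.savez("m_"+n,frame=c["frame"],view=c["view"],intrinsics=c["intrinsics"])
E
```

```text
[ 0.54418342 -0.0414802   0.25894046] [-1.79860843e+02 -8.04184898e-02  8.20921029e+01] [ 37.75656989   7.54978507 -39.32377501  93.68482029   4.73782052
  80.61771702 -10.01503594] 12.5
wrist [334 241   6   4  19] [336.4 242.9]
wrist [333 332   8   5  39] [336.4 334.1]
wrist exp mark/ptr [[337.4, 242.8], [337.0, 333.8]]
scene [369 174   2   2   3] [369.7 174.3]
scene exp mark/ptr [[349.1, 196.5], [370.9, 174.0]]
side exp mark/ptr [[342.4, 189.6], [356.6, 158.4]]
```

```bash
python3 - <<'E'
from h import *
L=lambda n:np.load(n+".npz")
print("ptr tri",tri([ray(L("w1"),(336.6,308)),ray(L("m_wrist"),(336.4,334.1)),ray(L("m_scene"),(369.7,174.3))]))
print("mark",onz(L("m_wrist"),(336.4,242.9),.05))
plan([(.466,.217,.18,5.3),(.466,.217,.023,5.3)],.087,.035,.13)
E
```

```text
ptr tri [ 0.53576802 -0.20685149  0.11410501]
mark [ 0.547592   -0.13282584  0.05      ]
[[0.022,-0.01,0.007,0,0,0.122,0.087],[0.021,-0.013,0.007,0,0,0.122,0.087],[0.019,-0.015,0.007,0,0,0.122,0.087],[0.017,-0.018,0.007,0,0,0.122,0.087],[0.015,-0.02,0.007,0,0,0.122,0.087],[0.012,-0.021,0.007,0,0,0.122,0.087],[0.01,-0.023,0.008,0,0,0.122,0.087],[0.007,-0.023,0.007,-0.001,0,0.122,0.087],[0.004,-0.024,0.007,0,0,0.121,0.087],[0.001,-0.025,0.008,-0.001,0.001,0.122,0.087],[-0.002,-0.024,0.007,0,0,0.121,0.087],[0,0,0.031,0,0,0,0.087]]
[[0,0,0.032,0,0,0,0.087],[0,0,0.031,0,0,0,0.087],[0,0,0.032,0,0,0,0.087],[0,0,0.031,0,0,0,0.087]]
```

Emit:
{"method": "play_rows", "body": {
  "steps": [
    [[0.022,-0.01,0.007,0,0,0.122,0.087],[0.021,-0.013,0.007,0,0,0.122,0.087],[0.019,-0.015,0.007,0,0,0.122,0.087],[0.017,-0.018,0.007,0,0,0.122,0.087],[0.015,-0.02,0.007,0,0,0.122,0.087],[0.012,-0.021,0.007,0,0,0.122,0.087],[0.01,-0.023,0.008,0,0,0.122,0.087],[0.007,-0.023,0.007,0,0,0.122,0.087],[0.004,-0.024,0.007,0,0,0.121,0.087],[0.001,-0.025,0.008,0,0,0.122,0.087],[-0.002,-0.024,0.007,0,0,0.121,0.087],[0,0,0,0,0,0,0.087]]
  ]
}}

```text
time_s: 13.7
tool_pos: [0.4638, 0.2202, 0.1803]
tool_rot: [-179.8, 0.2, 5.6]
force: [0.2, -0.6, 0.4]
grip_width: 0.0869
grasp_force: 0.0
```

Emit:
{"method": "play_rows", "body": {
  "steps": [
    [[0,0,0,0,0,0,0.087],[0,0,0,0,0,0,0.087]]
  ]
}}

```text
time_s: 13.9
tool_pos: [0.4669, 0.2154, 0.1815]
tool_rot: [-180.0, 0.0, 5.3]
force: [0.3, -0.3, 0.3]
grip_width: 0.0868
grasp_force: 0.0
```

```bash
python3 - <<'E'
from h import *
c=read_camera("wrist");o=get_obs();print(o["tool_pos"],o["tool_rot"],o["qpos"],o["time_s"])
y=np.radians(5.3);e=np.array([np.cos(y),np.sin(y)]);n=np.array([-e[1],e[0]]);Lc=np.array([.526,.2223])
im=c["frame"][:,:,::-1].copy()
P=[[*(Lc-e*a+n*b),.046] for a,b in((44,-8),(44,8),(114,-8),(114,8))for a,b in[(a/1e3,b/1e3)]]+[[*(Lc+.032*(np.cos(t)*e+np.sin(t)*n)),.046] for t in np.linspace(0,6.28,24)]
for u in proj(c,P): cv2.circle(im,tuple(u.round().astype(int)),1,(0,0,255),-1)
cv2.imwrite("pics/g.png",im)
plan([(.466,.217,.023,5.3)],.087,.03)
E
```

```text
[0.46695605 0.21521955 0.18155698] [-1.79970319e+02 -3.35277643e-03  5.25158968e+00] [  17.39097004    6.71753007  -47.62904531  104.04739227    5.20257584
   71.46997752 -116.4460491 ] 13.95
[[0,0,0.026,0,0,0,0.087],[0,0,0.027,0,0,0,0.087],[0,0,0.026,0,0,0,0.087],[0,-0.001,0.027,0,0,0,0.087],[0,0,0.026,0,0,0,0.087],[-0.001,-0.001,0.027,-0.001,0,-0.001,0.087]]
```

View pics/g.png

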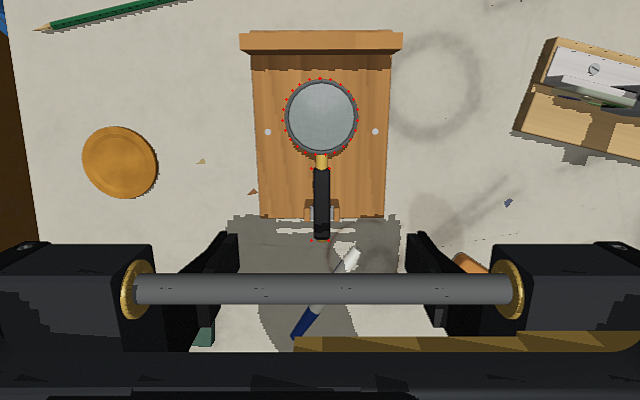

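Predicted rim and handle outlines (red dots) match lens (321,117) and handle (321,168–240) within ~2 px. Descend and grasp.

Emit:
{"method": "play_rows", "body": {
  "steps": [
    [[0,0,0.026,0,0,0,0.087],[0,0,0.027,0,0,0,0.087],[0,0,0.026,0,0,0,0.087],[0,-0.001,0.027,0,0,0,0.087],[0,0,0.026,0,0,0,0.087],[-0.001,0,0.027,0,0,0,0.087],[0,0,0,0,0,0,0.06],[0,0,0,0,0,0,0.04],[0,0,0,0,0,0,0.025],[0,0,0,0,0,0,0.018],[0,0,0,0,0,0,0.012],[0,0,0,0,0,0,0.008]]
  ],
  "force": 40
}}

```text
time_s: 15.15
tool_pos: [0.4656, 0.2177, 0.0232]
tool_rot: [-180.0, -0.1, 5.3]
force: [-0.1, 0.3, 0.4]
grip_width: 0.0466
grasp_force: 0.0
```

Emit:
{"method": "play_rows", "body": {
  "steps": [
    [[0,0,0,0,0,0,0.006],[0,0,0,0,0,0,0.006],[0,0,0,0,0,0,0.006],[0,0,0,0,0,0,0.006],[0,0,0,0,0,0,0.006],[0,0,-0.008,0,0,0,0.006],[0,0,-0.015,0,0,0,0.006],[0,0,-0.025,0,0,0,0.006],[0,0,-0.03,0,0,0,0.006],[0,0,-0.03,0,0,0,0.006],[0,0,-0.02,0,0,0,0.006],[0,0,0,0,0,0,0.006]]
  ]
}}

```text
time_s: 16.35
tool_pos: [0.4673, 0.2189, 0.1547]
tool_rot: [-179.9, -0.4, 5.3]
force: [0.2, 0.4, -1.4]
grip_width: 0.0158
grasp_force: 40.0
```

```bash
python3 - <<'E'
from h import *
c=read_camera("wrist");save(c,"w7");b=read_camera("scene")
o=get_obs();p=np.array(o["tool_pos"]);print(p,o["tool_rot"],o["grip_width"],o["grasp_force"],o["time_s"])
R=Ro.from_euler("xyz",o["tool_rot"],degrees=True)
np.savez("w7",frame=c["frame"],view=c["view"],intrinsics=c["intrinsics"])
im=c["frame"][:,:,::-1].copy()
for zz,col in ((-.025,(0,0,255)),(-.013,(0,255,0))):
  P=[p+R.apply([.06+.032*np.cos(t),.032*np.sin(t),zz]) for t in np.linspace(0,6.28,30)]
  for u in proj(c,P): cv2.circle(im,tuple(u.round().astype(int)),1,col,-1)
cr=cv2.resize(im[40:300,220:420],None,fx=2,fy=2,interpolation=cv2.INTER_CUBIC)
v=proj(b,p)[0].astype(int);s=cv2.resize(b["frame"][v[1]-40:v[1]+40,v[0]-40:v[0]+40,::-1],(400,400),interpolation=cv2.INTER_CUBIC)
s=cv2.copyMakeBorder(s,0,120,0,0,cv2.BORDER_CONSTANT);cv2.imwrite("pics/w7c.png",np.hstack([cr,s]))
E
```

```text
[0.46521781 0.21747751 0.15103973] [-1.79968992e+02 -6.80089106e-02  5.31633801e+00] 0.015887252684979047 39.99997537583113 16.45
```

View pics/w7c.png

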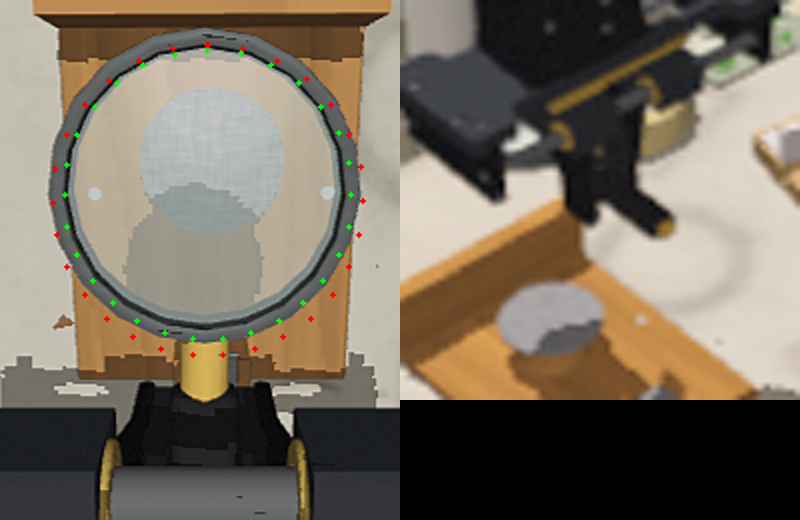

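Loupe is held level; rim centre appears at crop (204,185) vs. expected (207,200), i.e. the lens is ~63 mm ahead of the TCP. Carry it over the mark.

```bash
python3 - <<'E'
from h import *
plan([(.4849,-.1244,.165,-7.9)],.006,.035)
E
```

```text
[[-0.001,0.034,-0.001,0,0,0.023,0.006],[0,0.034,-0.001,0,0,0.023,0.006],[0,0.034,-0.002,0,0,0.023,0.006],[0.001,0.034,-0.001,0,0,0.023,0.006],[0.002,0.034,-0.002,0,0,0.023,0.006],[0.003,0.034,-0.001,0,0,0.023,0.006],[0.003,0.034,-0.002,0,0,0.023,0.006],[0.004,0.034,-0.001,0,0,0.023,0.006],[0.005,0.035,-0.002,0,-0.001,0.023,0.006],[0.006,0.034,-0.001,-0.001,0,0.024,0.006]]
```

Emit:
{"method": "play_rows", "body": {
  "steps": [
    [[-0.001,0.02,-0.005,0,0,0.023,0.006],[0,0.034,-0.004,0,0,0.023,0.006],[0,0.034,-0.003,0,0,0.023,0.006],[0.001,0.034,-0.002,0,0,0.023,0.006],[0.002,0.034,0,0,0,0.023,0.006],[0.003,0.034,0,0,0,0.023,0.006],[0.003,0.034,0,0,0,0.023,0.006],[0.004,0.034,0,0,0,0.023,0.006],[0.005,0.034,0,0,0,0.023,0.006],[0.006,0.034,0,0,0,0.024,0.006],[0,0.015,0,0,0,0,0.006],[0,0,0,0,0,0,0.006]]
  ]
}}

```text
time_s: 17.65
tool_pos: [0.4797, -0.1263, 0.1628]
tool_rot: [-179.9, 0.2, -8.1]
force: [-0.8, -0.2, -0.7]
grip_width: 0.0158
grasp_force: 40.0
```

Emit:
{"method": "play_rows", "body": {
  "steps": [
    [[0,0,0,0,0,0,0.006],[0,0,0,0,0,0,0.006]]
  ]
}}

```text
time_s: 17.85
tool_pos: [0.4811, -0.122, 0.1639]
tool_rot: [-179.9, 0.0, -7.7]
force: [0.2, 0.5, -0.7]
grip_width: 0.0157
grasp_force: 40.0
```

```bash
python3 - <<'E'
from h import *
o=get_obs();print(o["tool_pos"],o["tool_rot"],o["time_s"])
plan([(.4849,-.1244,.094,-7.9)],.006,.014)
E
```

```text
[ 0.48111896 -0.12203079  0.16394937] [-1.79901723e+02  4.79047406e-02 -7.72922503e+00] 17.85
[[0.001,0,0.012,0,0,0,0.006],[0.001,0,0.012,0,0,0.001,0.006],[0.001,0,0.011,0,0,0,0.006],[0,0.001,0.012,-0.001,0,0.001,0.006],[0.001,0,0.011,0,0,0,0.006],[0,0.001,0.012,-0.001,0.001,0.001,0.006]]
```

Emit:
{"method": "play_rows", "body": {
  "steps": [
    [[0.001,0,0.012,0,0,0,0.006],[0.001,0,0.012,0,0,0.001,0.006],[0.001,0,0.011,0,0,0,0.006],[0,0.001,0.012,0,0,0.001,0.006],[0.001,0,0.011,0,0,0,0.006],[0,0.001,0.012,0,0,0.001,0.006],[0,0,0,0,0,0,0.006],[0,0,0,0,0,0,0.006],[0,0,0,0,0,0,0.006],[0,0,0,0,0,0,0.006],[0,0,0,0,0,0,0.006]]
  ]
}}

```text
time_s: 18.95
tool_pos: [0.4851, -0.127, 0.0948]
tool_rot: [-180.0, -0.0, -8.1]
force: [0.0, 0.8, -1.1]
grip_width: 0.0155
grasp_force: 40.0
```

```bash
python3 - <<'E'
from h import *
c=read_camera("wrist");b=read_camera("side");s=read_camera("scene")
o=get_obs();p=np.array(o["tool_pos"]);print(p,o["tool_rot"],o["grasp_force"],o["time_s"],o["force"])
R=Ro.from_euler("xyz",o["tool_rot"],degrees=True);L=p+R.apply([.063,0,-.019]);print("lens",L)
np.savez("w8",frame=c["frame"],view=c["view"],intrinsics=c["intrinsics"])
f=c["frame"].astype(int);m=(f[...,0]>90)&(f[...,1]<.5*f[...,0])&(f[...,2]<.5*f[...,0])
nn,l,st,ct=cv2.connectedComponentsWithStats(m.astype(np.uint8),connectivity=8)
for i in range(1,nn):
    if st[i][4]>4: print(st[i],ct[i].round(1))
print("exp mark",proj(c,[.5473,-.133,.05]),"ptr",proj(c,[.5355,-.208,.113]),"lens",proj(c,L))
print(onz(c,(0,0),0)[:0])
im=c["frame"][:,:,::-1].copy()
for t in np.linspace(0,6.28,40): cv2.circle(im,tuple(proj(c,p+R.apply([.063+.032*np.cos(t),.032*np.sin(t),-.025]))[0].round().astype(int)),1,(0,255,0),-1)
cv2.circle(im,tuple(proj(c,[.5473,-.133,.05])[0].round().astype(int)),3,(255,0,0),1)
A=cv2.resize(im[0:270,180:460],(560,540))
B=[]
for x in(b,s):
    v=proj(x,L)[0].astype(int);B.append(cv2.resize(x["frame"][v[1]-45:v[1]+45,v[0]-40:v[0]+40,::-1],(240,270),interpolation=cv2.INTER_CUBIC))
    print(v)
cv2.imwrite("pics/fin.png",np.hstack([A,np.vstack(B)]))
E
```

```text
[ 0.48490498 -0.12687364  0.09447725] [-1.79959521e+02 -1.37528615e-02 -8.08959158e+00] 39.99995609745383 19.1 [ 0.13379004  0.07523799 -0.82495343]
lens [ 0.54727168 -0.13575174  0.11349237]
[489 125  18  22 334] [497.1 135.3]
[131 181   4   3   5] [132.6 182.4]
[ 76 183  54   2  54] [102.5 184. ]
exp mark [[316.36239363 122.00377154]] ptr [[495.769297   135.83472809]] lens [[320.52492959 132.48400435]]
[]
[343 171]
[350 179]
```

View pics/fin.png

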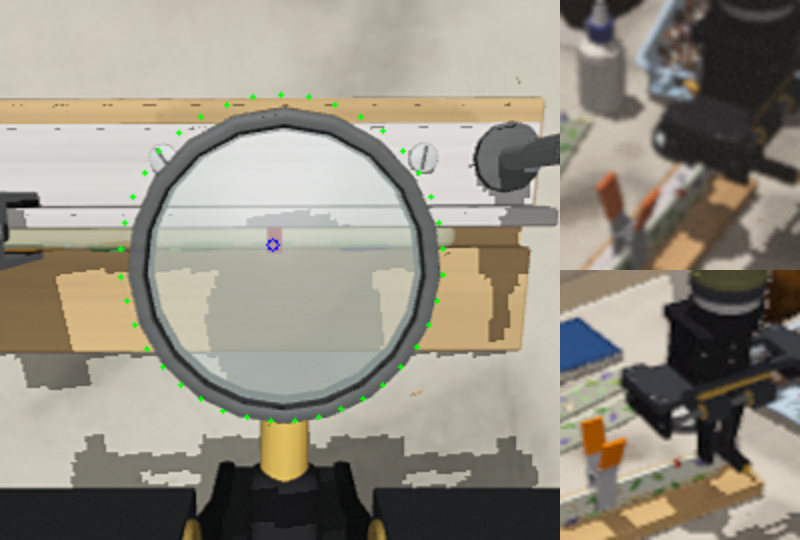

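The mark shows through the lens about 10 px above its centre in this oblique view, rim centre (285,264) in crop. Checking lens height/tilt by fitting the rim, using the parked loupe as a reference.

```bash
python3 - <<'E'
from h import *
from scipy.optimize import least_squares
def rim(F,ctr,r0,r1):
    g=cv2.GaussianBlur(cv2.cvtColor(F,cv2.COLOR_RGB2LAB),(0,0),.8).astype(float); out=[]
    for t in np.radians(np.arange(0,360,6)):
        r=np.arange(r0,r1,.25);x=(ctr[0]+r*np.cos(t)).astype(np.float32);y=(ctr[1]+r*np.sin(t)).astype(np.float32)
        v=cv2.remap(g.astype(np.float32),x[None],y[None],cv2.INTER_LINEAR)[0]
        d=np.linalg.norm(v[4:]-v[:-4],axis=1);i=d.argmax()
        if d[i]>20: out.append((x[i+2],y[i+2]))
    return np.array(out)
th=np.linspace(0,2*np.pi,360)
def circ(P): # cx,cy,z,tiltx,tilty
    c=np.c_[.032*np.cos(th),.032*np.sin(th),0*th];return Ro.from_euler("xy",P[3:5]).apply(c)+P[:3]
def fit(c,E,x0,free):
    def res(q):
        P=x0.copy();P[free]=q;u=proj(c,circ(P));return [np.min(np.hypot(*(u-e).T)) for e in E]
    s=least_squares(res,x0[free],loss="soft_l1",f_scale=.7,diff_step=1e-4,x_scale=[.01]*len(free));return s.x,np.mean(res(s.x))
w8=np.load("w8.npz");E=rim(w8["frame"],(322.5,132),66,86)
w2=np.load("w2.npz");E2=rim(w2["frame"],(305,133),22,33)
print(len(E),len(E2))
for c,e,x0 in((w2,E2,np.array([.526,.2223,.04,0,0])),(w8,E,np.array([.547,-.1355,.113,0,0]))):
    for fr in([0,1],[0,1,2],[0,1,2,3,4]):
        x,r=fit(c,e,x0,fr);print(fr,x.round(4),"res px",r.round(2))
E
```

```text
60 60
[0, 1] [0.5239 0.2241] res px 2.76
[0, 1, 2] [ 0.5236  0.2155 -0.0113] res px 0.81
[0, 1, 2, 3, 4] [ 0.5236  0.2156 -0.0106  0.0015 -0.0398] res px 0.81
[0, 1] [ 0.5421 -0.1374] res px 6.48
[0, 1, 2] [ 0.5433 -0.1357  0.0948] res px 1.96
[0, 1, 2, 3, 4] [ 0.5433 -0.1357  0.0947 -0.0018  0.0087] res px 1.95
```

```bash
python3 - <<'E'
from h import *
from scipy.optimize import least_squares
def rim(F,ctr,r0,r1):
    g=cv2.GaussianBlur(cv2.cvtColor(F,cv2.COLOR_RGB2LAB),(0,0),.6).astype(np.float32); out=[]
    for t in np.radians(np.arange(0,360,5)):
        r=np.arange(r0,r1,.25);x=(ctr[0]+r*np.cos(t)).astype(np.float32);y=(ctr[1]+r*np.sin(t)).astype(np.float32)
        v=cv2.remap(g,x[None],y[None],cv2.INTER_LINEAR)[0]
        d=np.linalg.norm(v[4:]-v[:-4],axis=1);i=d.argmax()
        if d[i]>15 and 0<i<len(d)-1: out.append((x[i+2],y[i+2]))
    return np.array(out)
th=np.linspace(0,2*np.pi,720)
def circ(P):
    c=np.c_[.032*np.cos(th),.032*np.sin(th),0*th];return Ro.from_euler("xy",P[3:5]).apply(c)+P[:3]
def fit(c,E,x0,free):
    def res(q):
        P=x0.copy();P[free]=q;u=proj(c,circ(P));return [np.min(np.hypot(*(u-e).T)) for e in E]
    s=least_squares(res,x0[free],loss="soft_l1",f_scale=.5,diff_step=1e-3);return s.x,np.median(res(s.x))
w8=np.load("w8.npz");w2=np.load("w2.npz")
for c,ct,a,b,x0 in((w2,(304.5,133),24.5,31,np.array([.526,.2223,.04,.001,.001])),(w8,(322.5,132),73.5,83,np.array([.547,-.1355,.113,.001,.001]))):
    e=rim(c["frame"],ct,a,b);print(len(e),cv2.fitEllipse(e))
    for fr in([0,1],[0,1,2],[0,1,2,3,4]):
        x,r=fit(c,e,x0,fr);print(fr,x.round(4),"res px",r.round(2))
# how big would a level rim be at lens heights
for z in(.107,.113,.119): 
    u=proj(w8,circ([.5472,-.1357,z,0,0])).astype(np.float32);print(z,cv2.fitEllipse(u))
for z in(.034,.04,.046):
    u=proj(w2,circ([.526,.2223,z,0,0])).astype(np.float32);print(z,cv2.fitEllipse(u))
E
```

```text
25 ((296.89801025390625, 134.73089599609375), (60.79415512084961, 70.12167358398438), 68.88194274902344)
[0, 1] [0.5247 0.2217] res px 0.34
[0, 1, 2] [0.5243 0.2223 0.0509] res px 0.31
[0, 1, 2, 3, 4] [ 0.5244  0.2222  0.0489 -0.002   0.002 ] res px 0.28
71 ((321.6166687011719, 132.15663146972656), (155.5304718017578, 157.59901428222656), 172.54774475097656)
[0, 1] [ 0.5454 -0.1358] res px 1.21
[0, 1, 2] [ 0.5454 -0.1359  0.1149] res px 0.4
[0, 1, 2, 3, 4] [ 0.5454 -0.136   0.1153  0.0008 -0.    ] res px 0.35
0.107 ((320.49212646484375, 126.5102767944336), (147.88877868652344, 150.08921813964844), 177.8607177734375)
0.113 ((320.4335021972656, 127.57372283935547), (153.92678833007812, 156.05804443359375), 177.5967559814453)
0.119 ((320.369873046875, 128.71083068847656), (160.47982788085938, 162.52333068847656), 177.26353454589844)
0.034 ((305.3793640136719, 131.55242919921875), (54.51570129394531, 55.529945373535156), 155.68692016601562)
0.04 ((305.1280517578125, 132.07241821289062), (55.308048248291016, 56.33009338378906), 154.95529174804688)
0.046 ((304.86920166015625, 132.60765075683594), (56.1234245300293, 57.15399169921875), 154.19171142578125)
```

```bash
python3 - <<'E'
from h import *
L=lambda n:np.load(n+".npz")
r=[ray(L("w1"),(336.6,308)),ray(L("m_wrist"),(336.4,334.1)),ray(L("w8"),(497.1,135.3))]
print(tri(r),tri(r+[ray(L("m_scene"),(369.7,174.3))]),tri(r[::2]),tri(r[1:]))
c=L("w8");f=c["frame"].astype(int);s=f[100:130,300:335];m=(s[...,0]-(s[...,1]+s[...,2])/2>25);q=np.argwhere(m);print(len(q),q.mean(0)[::-1]+[300,100])
print("mark through lens",onz(c,q.mean(0)[::-1]+[300,100],.05))
plan([(.4866,-.1239,.0958,-7.9)],.006,.002)
E
```

```text
[ 0.53558729 -0.20805695  0.11431984] [ 0.53585035 -0.20735432  0.11385454] [ 0.53544104 -0.20871323  0.11300917] [ 0.53579772 -0.20772     0.11490471]
83 [316.96385542 119.4939759 ]
mark through lens [ 0.54869366 -0.13356645  0.05      ]
[[0.001,-0.002,-0.001,0,0,-0.002,0.006],[0,-0.001,0,-0.001,0,-0.001,0.006]]
```

Emit:
{"method": "play_rows", "body": {
  "steps": [
    [[0.001,-0.002,-0.001,0,0,-0.002,0.006],[0.001,-0.001,-0.001,0,0,-0.001,0.006],[0,0,0,0,0,0,0.006],[0,0,0,0,0,0,0.006],[0,0,0,0,0,0,0.006],[0,0,0,0,0,0,0.006],[0,0,0,0,0,0,0.006],[0,0,0,0,0,0,0.006],[0,0,0,0,0,0,0.006],[0,0,0,0,0,0,0.006]]
  ]
}}

```text
time_s: 20.1
tool_pos: [0.4871, -0.1242, 0.0962]
tool_rot: [-179.9, 0.0, -7.9]
force: [0.3, -0.4, -2.4]
grip_width: 0.0158
grasp_force: 40.0
```

```bash
python3 - <<'E'
from h import *
o=get_obs();p=np.array(o["tool_pos"]);R=Ro.from_euler("xyz",o["tool_rot"],degrees=True)
print(p,o["tool_rot"],o["force"],o["time_s"],"lens",p+R.apply([.062,0,-.018]),np.abs(o["joint_velocities"]).max())
if abs(p[2]-.0965)<.002 and np.hypot(*(p+R.apply([.062,0,0]))[:2]-[.5476,-.133] if 0 else (p+R.apply([.062,0,0]))[:2]-[.5476,-.133])<.004: print(sign_off())
E
```

```text
[ 0.48711933 -0.1241545   0.09621617] [-1.79949778e+02  1.62856182e-02 -7.92012724e+00] [ 0.27750935 -0.38809251 -2.43150654] 20.1 lens [ 0.54853081 -0.13271397  0.11419854] 0.08920124910639964
the job is handed in; nothing more can be done
None
```

I handed the job in at about 20 s, with the clamp holding the strip flat against the fence on its unmarked half and the loupe held still and level, its lens about 1 mm off the red mark seen from above and within about 2 mm of the pointer's height by my measurements; no verdict came back.

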